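# Load a stick into the bauble-painting stand and hold its bayonet collar home

### The job

Take the bare round stick out of the small wooden rack and push it down the narrow tube in the middle of the painting stand until it stands on the bottom. Then turn the knurled collar around that tube until its hidden keyways drop over the pins, press it fully home against its spring, and finish while still holding it pressed home: do not let go. Leave the brushes and the other things on the bench where they are.

Things in the scene. Friction and masses are not known exactly. Their poses are not given: they have to be found in the camera images.
- stand: Painting stand fixed to the bench, origin at the centre of its underside, z up: round dark steel foot 116 mm across and 12 mm thick, shoulder 48 mm across up to 40 mm above the bench, then an upright aluminium tube, 31 mm outside diameter. Four pins, 4 mm thick, stick out of the tube every 90 degrees at 47 mm height, hidden by the collar.
- mouth (a point): Centre of the open mouth of the stand's tube, 75 mm above the bench, z up. The bore is 12 mm wide and 60 mm deep (bottom 15 mm above the bench), its mouth rounded in from about 20 mm at the lip.
- collar_mid (a point): Centre (half-way up) of the knurled aluminium collar, loose around the tube: ring 54 mm outside diameter, 24 mm high, upright ridges, plain top. Raised, as it starts, it sits on the pins, this point 61 mm above the bench (14 mm below the mouth). Fully home on the shoulder it is at 52 mm. The stick, once in, stands 34 mm (raised) or 43 mm (home) above this point. Beside it is free down to 20 mm.
- collar: The same collar, origin at the centre of its underside; 0.08 to 0.17 kg. Inside are four keyways every 90 degrees, out of sight, at the start 17 to 73 degrees off the pins: 75 degrees of turning either way finds them, and they admit the pins over about 6 degrees either side. Lined up, it goes down 4 mm freely (by its weight if not held) to the spring ring, then 5 mm more against the spring.
- spring_ring (a joint): Flat brass spring ring under the collar: 0 with the collar not pressing it, 0.005 (m) when the collar is pressed fully home. It pushes up with 4 N at first and 7 N fully home, so it lifts the collar again when the collar is let go.
- stick_mid (a point): Centre of the bare wooden stick: a plain cylinder 8 mm thick, 80 mm long, 15 g, both ends flat; it stands upright in one of the three holes of the rack with its lower end 8 mm above the bench (this point 48 mm above the bench). On the bottom of the stand's bore this point is 20 mm below the mouth and the stick stands out 20 mm above the mouth. It fits the bore loosely and slides the last few mm down by its own weight when released.
- rack: Fixed wooden rack, 60 mm (x) by 150 mm (y) by 40 mm high, origin at the centre of its underside; three holes 11 mm wide, 32 mm deep, in a row along its own y at -50, 0 and +50 mm. The stick and the two brushes stand in them, in any order.
- brush_a_mid (a point): Middle (40 mm up) of a short paint brush standing in the rack: 80 mm long, handle 8 mm thick, steel ferrule near the top and a black flat tuft 13 mm wide above it. To be left alone.
- brush_b_mid (a point): The same for a second brush with a narrower tuft, 9 mm. To be left alone.
- pot: Small clear paint pot with red lid, 42 mm wide, 45 mm high, origin at its underside. Bystander.
- jar: Glass paint jar with red lid, 60 mm wide, 70 mm high, origin at its underside. Bystander.
- jar_white: White plastic jar, 68 mm wide, 85 mm high, origin at its underside. Bystander.
- ornament: Dark bauble 54 mm across on a little round wooden foot, 93 mm high in all, origin at its underside. Bystander.
- bottle: Small amber bottle with black cap, 52 mm wide, 100 mm high, origin at its underside. Bystander.
- brush_flat: Paint brush 150 mm long lying on the bench on the left, along its own x. Bystander.
There are look-alikes about, which are no part of the job. Of the things like the stand, leave any that is purple; of the rest the larger one is meant.

How it is judged:
By the outcome, as a careful person would: the job done as asked, in the order asked, and still so for the second after the job is handed in, while the arm keeps its last pose, push and grip.
It also fails if it takes over 72 s, if anything falls off the work surface, if the arm or the gripper's body presses on something with over 40 N, if the wrist force passes 120 N, or if a joint passes its speed limit or range.

### The arm

A 7-joint arm with a two-finger parallel gripper is mounted at the origin on the work surface. World frame = base frame: x ahead of the robot, y to its left, z up, the work surface at z = 0. Lengths are in m, angles in rad, forces in N, time in s.
With the tool pointing down it reaches from about 0.4 to 0.85 m from the base axis. Payload 10.4 kg.
Tool frame: the origin (TCP) lies midway between the tips of the shut fingers; the grasp point (between the pads) lies 19 mm behind it; z points along the fingers, x is the direction in which the jaws open and shut, and the axes are right-handed (so a half turn about z gives the same grasp; the last joint's range is limited). The gripper opens to 85 mm and grips with 20 to 120 N. Pads are 22 mm wide; open, the fingers measure 114 mm over their backs; the gripper's body (76 mm by 85 mm) begins 54 mm behind the grasp point. The pads swing forward as they close: fully open they stand 13 mm farther back than shut.
Start: joints at [1.222, 0.332, -0.065, 1.46, 0.022, 1.35, -0.088], TCP at [0.2, -0.592, 0.231] pointing down, gripper open.
Joint ranges: [-2.6, 2.6], [-0.5, 2.12], [-1.47, 1.34], [0.16, 2.42], [-1.27, 4.41], [0.06, 2.06], [-2.6, 2.6]. Speed limits (rad/s): [2.22, 2.22, 2.79, 2.79, 3.14, 3.14, 3.14].

### API

Orientations are given as a unit quaternion [x, y, z, w].
In Python, from workcell import monitor, eyes, ticket, models gives the robot as it stands.
- The arm moves only by the tool servo_tool, never from a script. Its argument "motion" is a list of rows, each a list of 7 numbers: the opening, from 0 (shut) to 1 (fully open), then the shift along the tool's x, y, z in m, then the turn, a rotation vector about the tool's x, y, z in degrees. In form: [[fingers, tx, ty, tz, rx, ry, rz], ...]. A call has 1 to 20 rows; each row is the pose to reach, as a shift and turn from the pose commanded when the call began, along the tool's axes at that moment; what a row does not reach only later rows make up. A row lasts 1/8 s, in which the tool goes at most 62.5 mm and 10.7 degrees, less where a joint would pass 70% of its speed; a pose out of reach is approached as far as the arm can. A call with a gripper value outside its range is refused whole. The fingers move at their own pace and stop on an object; "grip_force" is the grip in N (left out, the last holds). Time passes only in rows, so rows that repeat a pose let the fingers close. It gives the time, the measured TCP pose, the force and the opening at its end, in the units of the state.
- monitor.get_obs(): the state, without advancing time (a new reading comes with each control period).
- eyes.camera(name): name is "scene" or "top" or "wrist"; returns (picture, depth): 400x640x3 uint8, blue, green, red; 400x640 float32, m along the optical axis (not along the pixel's ray), 0 where there is no reading.
- eyes.camera_info(name): a dict with "intrinsics" (3x3 intrinsics, pixels), "extrinsics" (4x4, takes a point from world to camera coordinates); the wrist camera has in their place "tool_from_camera" (4x4, takes a point from camera to tool coordinates, whose origin is the TCP and whose axes are the tool frame's). Camera axes: x right, y down, z forward; pixel columns grow to the right and rows downward; lengths in m; the calibration is good to about 2 mm. The wrist camera is an equidistant fisheye: a pixel r from the principal point sees the ray r / f radians off the axis. A picture is of the moment at which its call begins: read the wrist's pose just before it. camera_info takes no time and is no camera call.
- ticket.hand_in(): hands the job in, once; it reports no verdict.
Trained networks look in the newest picture that a camera, given by its name, has taken for a name from the list of things; names that differ only in an ending like _2 or _b are one class to them, and where a whole thing is asked for, a point or a joint stands for the part that bears it (a point fixed in the world has none). Each returns a list of dicts, best first, with "confidence" (0 to 1); they miss things now and then, are a little off and sometimes report something else, mostly with a low value. They report only what shows in the picture. A call takes as long as a camera call. They do not tell look-alikes from the thing itself.
- models.boxes_of(camera, thing): "point" ([x, y, z] in m, in the coordinates of the camera as it stood for that picture, good to about 4 mm: the middle of the surface that is visible of it).
The state is a dict: "clock": time; "joint_pos": joint angles; "joint_velocities": joint speeds; "tau": joint torques, N m; "position": TCP position; "ee_rot": TCP orientation; "ft_force": force on the tool from outside, world axes, zero at the start; "torque": the same for the moment, N m; "grip_width": opening from 0.0 (shut) to 1.0 (fully open).
Only numpy, scipy, OpenCV 4.12 (cv2) and the standard library are available. Lean on these libraries where they do the work, as an engineer would, in place of code of your own. Each camera call takes 0.05 s, during which the arm holds its last target. There are 200 camera calls.

## Working session

There is one attempt and no reset: what is moved stays moved. The work goes in short steps, Python scripts to look and compute and a tool call to move; the robot and the scene stay as the last step left them, time stands still between calls to the robot, and variables do not carry over. Pictures are saved under pics/ and viewed, about 8 in all and at most 12, crops included, and the job is handed in when it is done.

Besides the shell and the picture viewer there is one more tool, called as a command line: name --pt "numbers of a row" for each row, then --argument value for the rest. servo_tool: Moves the arm, as the interface text tells. Its arguments: {"type":"object","properties":{"motion":{"type":"array"},"grip_force":{"type":"number"}},"required":["motion"]}

```bash
mkdir -p pics; cat > h.py <<'E'
import numpy as np,cv2
from scipy.spatial.transform import Rotation as R
from workcell import monitor,eyes,ticket,models
np.set_printoptions(precision=4,suppress=True)
def toW(cam,p,obs=None):
    i=eyes.camera_info(cam);p=np.append(p,1)
    if cam=='wrist':
        q=(np.array(i['tool_from_camera'])@p)[:3]
        return R.from_quat(obs['ee_rot']).apply(q)+obs['position']
    return (np.linalg.inv(np.array(i['extrinsics']))@p)[:3]
def cloud(cam,d):
    K=np.array(eyes.camera_info(cam)['intrinsics']);v,u=np.mgrid[:400,:640]
    P=np.stack([(u-K[0,2])/K[0,0]*d,(v-K[1,2])/K[1,1]*d,d,np.ones_like(d)],-1)
    return (P@np.linalg.inv(np.array(eyes.camera_info(cam)['extrinsics'])).T)[...,:3]
E
python3 - <<'E'
from h import *
o=monitor.get_obs();print(o)
ims=[]
for c in ('scene','top'):
    im,d=eyes.camera(c);cv2.imwrite(f'pics/{c}0.png',im);np.save(c+'0.npy',d)
    for t in ('stand','collar','stick_mid','rack','brush_a_mid'):
        for r in models.boxes_of(c,t)[:4]: print(c,t,round(r['confidence'],2),toW(c,r['point']))
E
```

```text
{'clock': 0.0, 'joint_pos': array([ 1.2224,  0.3329, -0.0647,  1.461 ,  0.0216,  1.3499, -0.0885]), 'joint_velocities': array([ 0.0001,  0.0016,  0.0018, -0.0001,  0.0002,  0.0005, -0.    ]), 'tau': array([  0.0003, -62.5452,   0.0492, -39.1602,   0.0162,   0.01  ,
         0.    ]), 'position': array([ 0.1999, -0.5918,  0.2305]), 'ee_rot': array([ 0.8124, -0.5831, -0.0006, -0.0004]), 'ft_force': array([ 0.3657,  0.0484, -0.066 ]), 'torque': array([-0.0083,  0.018 , -0.0354]), 'grip_width': 1.0045904583841077}
scene stand 0.89 [0.5907 0.1691 0.0101]
scene stand 0.87 [0.4328 0.1657 0.0093]
scene stand 0.61 [0.3931 0.0297 0.0081]
scene collar 0.6 [0.5849 0.174  0.068 ]
scene collar 0.53 [0.7153 0.2741 0.0472]
scene stick_mid 0.44 [ 0.566  -0.1312  0.0642]
scene rack 0.81 [ 0.5835 -0.1453  0.0399]
top stand 0.9 [0.5674 0.1897 0.0146]
top stand 0.81 [0.4178 0.1773 0.0056]
top stand 0.78 [0.3778 0.0451 0.0095]
top stand 0.55 [0.7423 0.1148 0.0843]
top collar 0.52 [0.5718 0.1878 0.0755]
top rack 0.69 [ 0.5625 -0.1229  0.0361]
```

View pics/scene0.png

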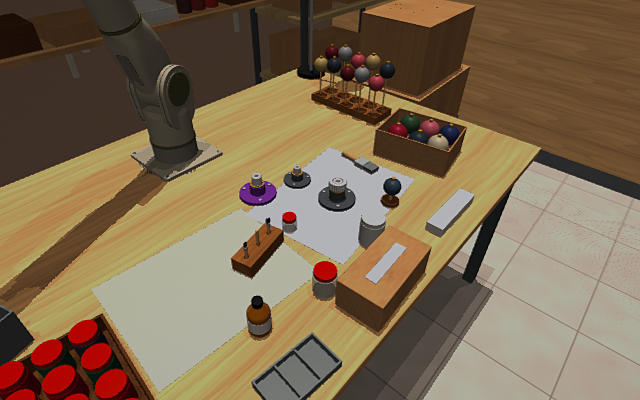

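View pics/top0.png

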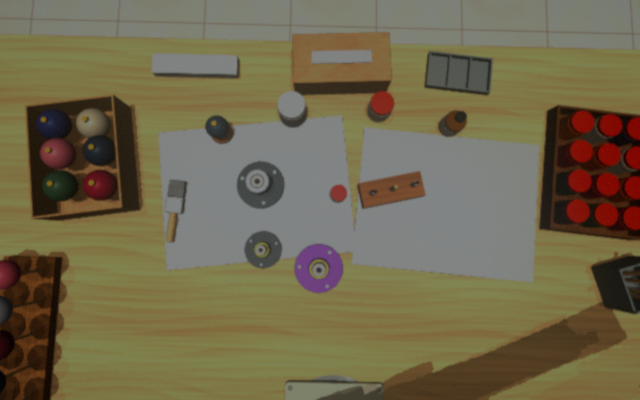

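The scene view shows the large dark stand at (337,193), with a smaller dark one at (297,178) and a purple one at (258,190). The rack is at (258,250). In the top view the stand is at (260,184) and the rack at (391,189), with its three sticks at about (373,192), (393,188) and (415,184). Next I'll refine these positions with depth.

```bash
python3 - <<'E'
from h import *
a=cv2.imread('pics/top0.png');b=cv2.imread('pics/scene0.png')
A=cv2.resize(a[165:215,350:435],(765,450)[::1],interpolation=cv2.INTER_CUBIC)
B=cv2.resize(b[210:280,225:290],None,fx=6,fy=6,interpolation=cv2.INTER_CUBIC)
B=cv2.resize(B,(400,430));A=cv2.resize(A,(400,235))
C=np.zeros((430,800,3),np.uint8);C[:235,:400]=A;C[:,400:]=B;cv2.imwrite('pics/crop.png',cv2.convertScaleAbs(C,alpha=1.6))
for c in ('top','scene'):
    P=cloud(c,np.load(c+'0.npy'));x,y,z=P[...,0],P[...,1],P[...,2]
    f=lambda x0,y0,r,l,h:P[(np.hypot(x-x0,y-y0)<r)&(z>l)&(z<h)]
    e=f(.57,.19,.045,.066,.09);print(c,'collar top',len(e),e.mean(0),(e.min(0)+e.max(0))/2,np.ptp(e,0))
    e=f(.57,.19,.075,.006,.018);print('foot',len(e),e.mean(0),(e.min(0)+e.max(0))/2,np.ptp(e,0))
    e=f(.565,-.125,.12,.033,.045);r=cv2.minAreaRect((e[:,:2]*1000).astype(np.float32));print('rack',r,e[:,2].mean())
    e=f(.565,-.125,.09,.055,.12);print('sticks',len(e))
    m=(np.hypot(x-.565,y+.125)<.09)&(z>.055)&(z<.12)
    n,L=cv2.connectedComponents(m.astype(np.uint8))
    for k in range(1,n): q=L==k;print(q.sum(),P[q].mean(0),P[q].max(0)[2],np.argwhere(q).mean(0))
E
```

```text
top collar top 383 [0.5727 0.1903 0.0728] [0.5732 0.1911 0.0741] [0.0517 0.053  0.0156]
foot 1293 [0.5698 0.1882 0.0119] [0.5721 0.1871 0.0119] [0.1136 0.1211 0.0117]
rack ((560.26611328125, -104.16080474853516), (60.34502410888672, 195.37953186035156), 12.379385948181152) 0.039438580828179984
sticks 71
26 [ 0.5756 -0.1731  0.0775] 0.08924426070559499 [183.     415.2692]
20 [ 0.5646 -0.1247  0.081 ] 0.0904724250556419 [187.15 394.45]
25 [ 0.5528 -0.0761  0.0815] 0.0907527688628289 [191.8  373.12]
scene collar top 163 [0.578  0.1848 0.0707] [0.5771 0.1868 0.0706] [0.0524 0.0532 0.0089]
foot 523 [0.5853 0.1742 0.0106] [0.577  0.1854 0.0118] [0.1142 0.1156 0.0115]
rack ((564.3114624023438, -106.33367156982422), (64.52468872070312, 202.3647003173828), 11.288790702819824) 0.03858128094346342
sticks 115
40 [ 0.5589 -0.0826  0.0752] 0.08713482902327718 [222.2  267.35]
34 [ 0.57   -0.1307  0.0734] 0.08656404691356634 [234.2941 256.5294]
41 [ 0.5821 -0.1799  0.074 ] 0.09102732539819824 [246.9756 244.8049]
```

View pics/crop.png

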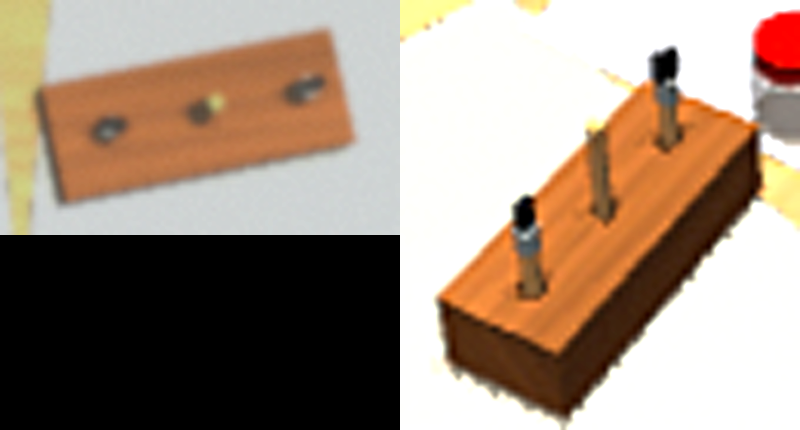

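The bare stick is in the middle hole, at roughly (0.566,-0.127), and the rack is yawed about 13°. I'll move above it with the jaws along the rack's x.

```bash
cat >> h.py <<'E'
def plan(p,ang=None):
    "shift in tool axes to reach TCP p, tool pointing down with tool x at world angle ang (deg)"
    o=monitor.get_obs();T=R.from_quat(o['ee_rot'])
    a=np.degrees(np.arctan2(T.as_matrix()[1,0],T.as_matrix()[0,0])) if ang is None else ang
    c,s=np.cos(np.radians(a)),np.sin(np.radians(a))
    G=R.from_matrix(np.array([[c,s,0],[s,-c,0],[0,0,-1.]]))
    print('plan',T.inv().apply(np.array(p)-o['position'])*1000,'mm',(T.inv()*G).as_rotvec(degrees=True),'now',o['position'],'clk',o['clock'])
E
python3 -c "
from h import *
plan([.567,-.127,.2],13.2)"
```

```text
plan [-323.2155 -496.5006   31.324 ] mm [  0.0023  -0.0048 -84.5328] now [ 0.2001 -0.5921  0.2313] clk 0.6
```

servo_tool --pt "1 -0.323 -0.4965 0.031 0 0 -84.5" --pt "1 -0.323 -0.4965 0.031 0 0 -84.5" --pt "1 -0.323 -0.4965 0.031 0 0 -84.5" --pt "1 -0.323 -0.4965 0.031 0 0 -84.5" --pt "1 -0.323 -0.4965 0.031 0 0 -84.5" --pt "1 -0.323 -0.4965 0.031 0 0 -84.5" --pt "1 -0.323 -0.4965 0.031 0 0 -84.5" --pt "1 -0.323 -0.4965 0.031 0 0 -84.5" --pt "1 -0.323 -0.4965 0.031 0 0 -84.5" --pt "1 -0.323 -0.4965 0.031 0 0 -84.5" --pt "1 -0.323 -0.4965 0.031 0 0 -84.5" --pt "1 -0.323 -0.4965 0.031 0 0 -84.5" --pt "1 -0.323 -0.4965 0.031 0 0 -84.5" --pt "1 -0.323 -0.4965 0.031 0 0 -84.5"

```text
clock: 2.35
position: [0.5667, -0.1283, 0.2005]
ee_rot: [0.994, 0.114, 0.0, 0.0]
ft_force: [0.4, 0.3, -0.2]
grip_width: 1.003
```

```bash
python3 - <<'E'
from h import *
o=monitor.get_obs();print(o['position'],o['ee_rot'],o['joint_pos'],o['clock'])
im,d=eyes.camera('wrist');cv2.imwrite('pics/w1.png',im);np.save('w1.npy',d)
for r in models.boxes_of('wrist','stick_mid')[:4]+models.boxes_of('wrist','brush_a_mid')[:4]: print(round(r['confidence'],2),toW('wrist',r['point'],o))
print(eyes.camera_info('wrist'))
E
```

```text
[ 0.5667 -0.1283  0.2005] [0.9935 0.1138 0.     0.0003] [ 0.6281  0.3101 -0.5862  1.5994  0.1774  1.2855  0.2419] 2.35
0.68 [ 0.5579 -0.0743  0.0877]
0.59 [ 0.5694 -0.1225  0.0768]
0.76 [ 0.5579 -0.0796  0.0879]
{'intrinsics': array([[309.7069,   0.    , 320.3197],
       [  0.    , 309.7069, 200.225 ],
       [  0.    ,   0.    ,   1.    ]]), 'tool_from_camera': array([[ 1.    , -0.0002, -0.0012, -0.0003],
       [ 0.0006,  0.9462,  0.3235, -0.0846],
       [ 0.0011, -0.3235,  0.9462, -0.1432],
       [ 0.    ,  0.    ,  0.    ,  1.    ]])}
```

View pics/w1.png

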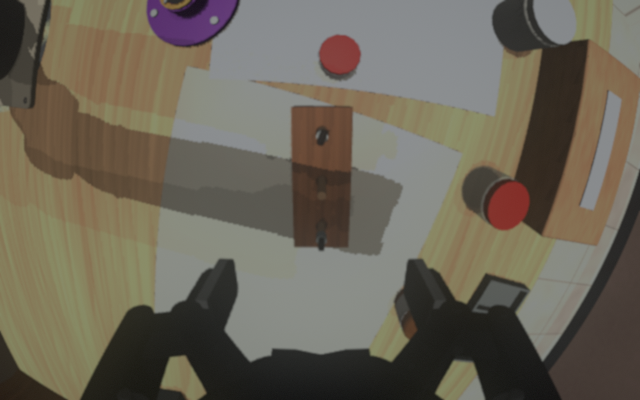

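The wrist view shows the rack upright at (322,175). The bare stick is at (321,188), with brushes at (322,135) and (321,235). The jaws line up with the rack. Next I'll measure the stick top by fisheye unprojection.

```bash
cat >> h.py <<'E'
def wcloud(d,o):
    i=eyes.camera_info('wrist');K=np.array(i['intrinsics']);v,u=np.mgrid[:400,:640]
    a,b=u-K[0,2],v-K[1,2];r=np.hypot(a,b)+1e-9;t=r/K[0,0];k=np.tan(np.minimum(t,1.5))/r
    P=np.stack([a*k*d,b*k*d,d,np.ones_like(d)],-1)@np.array(i['tool_from_camera']).T
    W=R.from_quat(o['ee_rot']).apply(P[...,:3].reshape(-1,3))+o['position']
    W=W.reshape(400,640,3);W[d<=0]=np.nan;return W
E
python3 - <<'E'
from h import *
o=monitor.get_obs();P=wcloud(np.load('w1.npy'),o);x,y,z=[P[...,i] for i in range(3)]
m=(np.hypot(x-.567,y+.127)<.09)&(z>.055)&(z<.12)
n,L=cv2.connectedComponents(m.astype(np.uint8))
for k in range(1,n):
    q=L==k;Q=P[q];print(q.sum(),Q.mean(0),Q[:,2].max(),Q[Q[:,2]>Q[:,2].max()-.008].mean(0),np.argwhere(q).mean(0))
e=P[(np.hypot(x-.567,y+.127)<.13)&(z>.036)&(z<.044)&(y<-.03)];print(cv2.minAreaRect((e[:,:2]*1000).astype(np.float32)),e[:,2].mean())
plan([.567,-.127,.059],13.2)
E
```

```text
154 [ 0.5553 -0.0767  0.0842] 0.08987086583691231 [ 0.5556 -0.0769  0.0877] [136.5    321.3442]
156 [ 0.5661 -0.1244  0.0782] 0.09054029948365915 [ 0.5664 -0.1255  0.0877] [190.2628 320.9808]
182 [ 0.5772 -0.1725  0.0758] 0.08984007288492944 [ 0.5771 -0.1736  0.0873] [238.7582 320.8901]
((566.8721923828125, -126.321044921875), (60.301795959472656, 151.30361938476562), 12.726266860961914) 0.04047015628497192
plan [  0.2093  -0.6531 141.4253] mm [ 0.019  -0.0065 -0.0698] now [ 0.5669 -0.1276  0.2004] clk 2.5
```

servo_tool --pt "0.6 0 -0.0015 0.06 0 0 0" --pt "0.5 0 -0.0015 0.1 0 0 0" --pt "0.4 0 -0.0015 0.13 0 0 0" --pt "0.4 0 -0.0015 0.141 0 0 0" --pt "0.4 0 -0.0015 0.141 0 0 0" --pt "0 0 -0.0015 0.141 0 0 0" --pt "0 0 -0.0015 0.141 0 0 0" --pt "0 0 -0.0015 0.141 0 0 0" --pt "0 0 -0.0015 0.141 0 0 0" --pt "0 0 -0.0015 0.141 0 0 0" --pt "0 0 -0.0015 0.141 0 0 0" --pt "0 0 -0.0015 0.141 0 0 0" --grip_force 30

```text
clock: 4.0
position: [0.5677, -0.1259, 0.0607]
ee_rot: [0.993, 0.115, 0.001, 0.001]
ft_force: [-0.9, 0.4, 6.8]
grip_width: 0.079
```

servo_tool --pt "0 0 0 -0.03 0 0 0" --pt "0 0 0 -0.07 0 0 0" --pt "0 0 0 -0.11 0 0 0" --pt "0 0 0 -0.13 0 0 0" --pt "0 0 0 -0.13 0 0 0"

```text
clock: 4.62
position: [0.5676, -0.1259, 0.1911]
ee_rot: [0.993, 0.115, 0.002, 0.001]
ft_force: [-0.2, -0.5, -1.2]
grip_width: 0.079
```

```bash
python3 -c "
from h import *
o=monitor.get_obs();print(o['grip_width'],o['ft_force'],o['joint_pos'])
plan([.573,.19,.195],13.2)"
```

```text
0.07852735822690901 [-0.2302 -0.4647 -1.2145] [ 0.6262  0.3162 -0.589   1.6131  0.1832  1.2644  0.235 ]
plan [  77.2116 -306.3354   -4.2649] mm [ 0.1044 -0.1612 -0.0375] now [ 0.5676 -0.1259  0.1911] clk 4.625
```

servo_tool --pt "0 0.077 -0.306 -0.004 0 0 0" --pt "0 0.077 -0.306 -0.004 0 0 0" --pt "0 0.077 -0.306 -0.004 0 0 0" --pt "0 0.077 -0.306 -0.004 0 0 0" --pt "0 0.077 -0.306 -0.004 0 0 0" --pt "0 0.077 -0.306 -0.004 0 0 0" --pt "0 0.077 -0.306 -0.004 0 0 0" --pt "0 0.077 -0.306 -0.004 0 0 0" --pt "0 0.077 -0.306 -0.004 0 0 0"

```text
clock: 5.75
position: [0.5723, 0.1882, 0.1931]
ee_rot: [0.994, 0.114, -0.0, 0.0]
ft_force: [0.6, 0.0, -0.4]
grip_width: 0.075
```

```bash
python3 - <<'E'
from h import *
o=monitor.get_obs();print(o['position'],o['joint_pos'],o['clock'],o['grip_width'])
im,d=eyes.camera('wrist');cv2.imwrite('pics/w2.png',im);np.save('w2.npy',d)
P=wcloud(d,o);x,y,z=[P[...,i] for i in range(3)]
for l,h,r in((.071,.08,.04),(.069,.0735,.033),(.008,.016,.075)):
    m=(np.hypot(x-.573,y-.19)<r)&(z>l)&(z<h);e=P[m];c,rad=cv2.minEnclosingCircle((e[:,:2]*1000).astype(np.float32));print(len(e),e.mean(0),c,rad,np.argwhere(m).min(0),np.argwhere(m).max(0))
# stick
T=R.from_quat(o['ee_rot']);Q=T.inv().apply((P.reshape(-1,3)-o['position'])).reshape(P.shape)
m=(np.hypot(Q[...,0],Q[...,1])<.02)&(Q[...,2]>.004)&(Q[...,2]<.06)
q=Q[m];print('stick',len(q),q.mean(0),q.max(0),q.min(0))
for l in (.01,.02,.03,.04):
    s=q[(q[:,2]>l)&(q[:,2]<l+.01)];print(l,len(s),s.mean(0) if len(s) else 0)
C=cv2.resize(im[60:330,180:460],None,fx=2,fy=2);cv2.imwrite('pics/w2c.png',cv2.convertScaleAbs(C,alpha=1.5))
E
```

```text
[0.5723 0.1882 0.1931] [ 0.1733  0.3954 -0.7226  1.5452  0.2679  1.3027 -0.3548] 5.75 0.07509035957360662
2311 [0.574  0.1908 0.0736] (574.1216430664062, 189.7422637939453) 27.367477416992188 [163 294] [220 354]
1216 [0.5739 0.191  0.0725] (574.110595703125, 189.7416534423828) 27.36308479309082 [163 294] [220 354]
5438 [0.5712 0.2014 0.0126] (574.091064453125, 190.22654724121094) 58.0965576171875 [122 270] [224 375]
stick 403 [-0.0005 -0.0024  0.026 ] [0.0033 0.0014 0.0523] [-0.0044 -0.004   0.0042]
0.01 94 [-0.0004 -0.0024  0.0152]
0.02 84 [-0.0006 -0.0024  0.0248]
0.03 76 [-0.0005 -0.0024  0.0347]
0.04 70 [-0.0004 -0.0023  0.0443]
```

View pics/w2c.png

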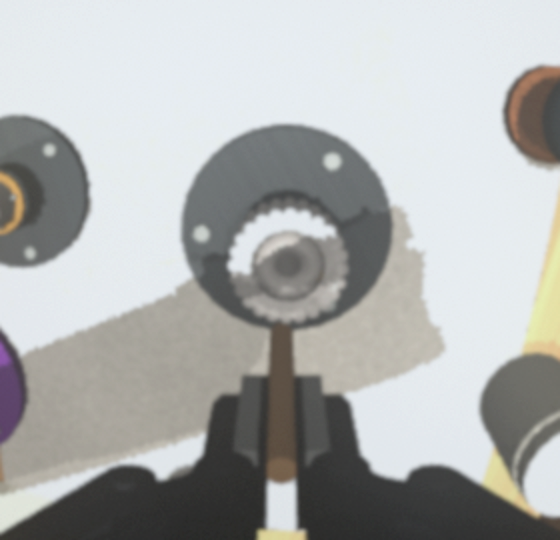

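The stand centre measures (0.574,0.190), where its foot and collar circles agree at radii of 58 and 27 mm. The stick hangs straight, with its lower end 52 mm below the TCP. Next I'll align and insert.

```bash
python3 -c "
from h import *
plan([.5745,.19,.08],13.2)"
```

```text
plan [  2.4995  -1.06   113.2214] mm [ 0.0296 -0.0003 -0.1398] now [0.5723 0.1885 0.1932] clk 5.8
```

servo_tool --pt "0 0.0025 -0.001 0.03 0 0 0" --pt "0 0.0025 -0.001 0.052 0 0 0" --pt "0 0.0025 -0.001 0.052 0 0 0" --pt "0 0.0025 -0.001 0.052 0 0 0" --pt "0 0.0025 -0.001 0.06 0 0 0" --pt "0 0.0025 -0.001 0.068 0 0 0" --pt "0 0.0025 -0.001 0.076 0 0 0" --pt "0 0.0025 -0.001 0.076 0 0 0"

```text
clock: 6.8
position: [0.5737, 0.1911, 0.1164]
ee_rot: [0.993, 0.115, -0.001, 0.0]
ft_force: [-0.1, 0.9, 0.3]
grip_width: 0.077
```

servo_tool --pt "0 0 0 0.009 0 0 0" --pt "0 0 0 0.018 0 0 0" --pt "0 0 0 0.027 0 0 0" --pt "0 0 0 0.035 0 0 0" --pt "0 0 0 0.035 0 0 0" --pt "0 0 0 0.035 0 0 0"

```text
clock: 7.55
position: [0.5743, 0.1914, 0.0825]
ee_rot: [0.993, 0.115, 0.0, -0.0]
ft_force: [-0.3, 0.0, 0.2]
grip_width: 0.077
```

servo_tool --pt "0.3 0 0 0 0 0 0" --pt "0.3 0 0 0 0 0 0" --pt "0.3 0 0 0 0 0 0" --pt "0.3 0 0 -0.03 0 0 0" --pt "0.3 0 0 -0.07 0 0 0" --pt "0.3 0 0 -0.11 0 0 0" --pt "0.3 0 0 -0.11 0 0 0" --pt "0.3 0 0 -0.11 0 0 0"

```text
clock: 8.55
position: [0.574, 0.191, 0.1918]
ee_rot: [0.993, 0.115, -0.0, 0.0]
ft_force: [0.4, -0.6, 0.1]
grip_width: 0.299
```

```bash
python3 - <<'E'
from h import *
o=monitor.get_obs();print(o['position'],o['joint_pos'],o['clock'],o['grip_width'])
im,d=eyes.camera('wrist');cv2.imwrite('pics/w3.png',im)
P=wcloud(d,o);x,y,z=[P[...,i] for i in range(3)]
m=(np.hypot(x-.574,y-.19)<.02)&(z>.078)&(z<.14);e=P[m];print(len(e),e.mean(0),e.max(0),e.min(0)) if len(e) else print('none')
t=e[e[:,2]>e[:,2].max()-.004];print(t.mean(0))
m=(np.hypot(x-.574,y-.19)<.033)&(z>.069)&(z<.0765);e=P[m];print(cv2.minEnclosingCircle((e[:,:2]*1000).astype(np.float32)))
E
```

```text
[0.574  0.191  0.1918] [ 0.1678  0.4026 -0.723   1.5397  0.2724  1.303  -0.3584] 8.55 0.2988127169148194
131 [0.5733 0.1919 0.0911] [0.5777 0.1951 0.097 ] [0.5695 0.1871 0.0783]
[0.5736 0.1909 0.0953]
((574.3451538085938, 189.67884826660156), 27.472448348999023)
```

The stick top reads z=0.095, so it is standing on the bottom. Next I'll take the collar, with TCP z about 0.040 so the palm clears the stick.

```bash
python3 -c "
from h import *
plan([.5743,.1899,.040],13.2)"
```

```text
plan [  0.4928   1.1141 151.2824] mm [ 0.0205  0.08   -0.0329] now [0.5738 0.191  0.1913] clk 8.6
```

servo_tool --pt "1 0.0005 0.001 0.0 0 0 0" --pt "1 0.0005 0.001 0.0 0 0 0" --pt "1 0.0005 0.001 0.0 0 0 0" --pt "1 0.0005 0.001 0.03 0 0 0" --pt "1 0.0005 0.001 0.06 0 0 0" --pt "1 0.0005 0.001 0.09 0 0 0" --pt "1 0.0005 0.001 0.115 0 0 0" --pt "1 0.0005 0.001 0.135 0 0 0" --pt "1 0.0005 0.001 0.151 0 0 0" --pt "1 0.0005 0.001 0.151 0 0 0" --pt "1 0.0005 0.001 0.151 0 0 0"

```text
clock: 9.98
position: [0.5754, 0.1907, 0.0421]
ee_rot: [0.993, 0.115, 0.001, -0.0]
ft_force: [-0.2, -1.2, 0.5]
grip_width: 0.998
```

servo_tool --pt "0.5 0 0 0 0 0 0" --pt "0.5 0 0 0 0 0 0" --pt "0.5 0 0 0 0 0 0" --pt "0.5 0 0 0 0 0 0" --pt "0.5 0 0 0 0 0 0" --pt "0.5 0 0 0 0 0 0" --grip_force 50

```text
clock: 10.72
position: [0.5756, 0.1906, 0.0421]
ee_rot: [0.993, 0.115, 0.001, -0.0]
ft_force: [0.5, -0.7, 5.8]
grip_width: 0.608
```

```bash
python3 -c "
from h import *
o=monitor.get_obs();print(o)"
```

```text
{'clock': 10.725, 'joint_pos': array([ 0.1235,  0.5548, -0.6645,  1.6782,  0.3863,  1.0419, -0.4361]), 'joint_velocities': array([ 0.0008, -0.0009,  0.0015,  0.0003, -0.0001,  0.002 ,  0.0025]), 'tau': array([ -0.2499, -60.1267, -11.214 , -29.7512,  -0.1016,  -0.0461,
         0.0017]), 'position': array([0.5756, 0.1906, 0.0421]), 'ee_rot': array([ 0.9934,  0.1146,  0.0008, -0.    ]), 'ft_force': array([ 0.4833, -0.6692,  5.7527]), 'torque': array([-0.0992, -0.0166, -0.0384]), 'grip_width': 0.6076043072457515}
```

servo_tool --pt "0.5 0 0 0.001 0 0 4" --pt "0.5 0 0 0.002 0 0 8" --pt "0.5 0 0 0.002 0 0 12" --pt "0.5 0 0 0.002 0 0 12"

```text
clock: 11.22
position: [0.5765, 0.1903, 0.0413]
ee_rot: [1.0, 0.009, 0.002, 0.0]
ft_force: [-0.9, -1.5, 14.8]
grip_width: 0.613
```

```bash
python3 -c "
from h import *
o=monitor.get_obs();print(o['position'],o['ft_force'],o['torque'],o['joint_pos'],R.from_quat(o['ee_rot']).as_euler('zyx',degrees=True))"
```

```text
[0.5765 0.1903 0.0413] [-0.9425 -1.5174 14.8345] [-0.5661  0.3106 -0.1302] [ 0.0929  0.5443 -0.6226  1.6798  0.3615  1.0316 -0.6301] [ -1.0621   0.1926 179.9933]
```

servo_tool --pt "0.5 0 0 0 0 0 4" --pt "0.5 0 0 0 0 0 8" --pt "0.5 0 0 0 0 0 10" --pt "0.5 0 0 0 0 0 10"

```text
clock: 11.72
position: [0.5746, 0.1903, 0.039]
ee_rot: [0.997, -0.077, -0.0, 0.0]
ft_force: [0.6, 0.5, -1.0]
grip_width: 0.608
```

servo_tool --pt "0.5 0 0 0 0 0 4" --pt "0.5 0 0 0 0 0 8" --pt "0.5 0 0 0 0 0 10" --pt "0.5 0 0 0 0 0 10"

```text
clock: 12.22
position: [0.5748, 0.1904, 0.0392]
ee_rot: [0.987, -0.163, -0.0, 0.0]
ft_force: [0.1, 0.3, -1.0]
grip_width: 0.609
```

```bash
python3 -c "
from h import *
o=monitor.get_obs();print(o['position'],o['ft_force'],o['torque'])"
```

```text
[0.5748 0.1904 0.0392] [ 0.0617  0.3298 -1.0023] [0.0461 0.0002 0.0335]
```

servo_tool --pt "0.5 0 0 0.002 0 0 -4" --pt "0.5 0 0 0.004 0 0 -4" --pt "0.5 0 0 0.005 0 0 -4" --pt "0.5 0 0 0.005 0 0 -4"

```text
clock: 12.72
position: [0.5752, 0.1905, 0.0346]
ee_rot: [0.992, -0.129, 0.0, -0.0]
ft_force: [-0.8, -1.5, 4.5]
grip_width: 0.61
```

```bash
python3 -c "
from h import *
o=monitor.get_obs();print(o['position'],o['ft_force'],o['torque'])"
```

```text
[0.5752 0.1905 0.0346] [-0.7696 -1.5424  4.5289] [0.0419 0.051  0.068 ]
```

servo_tool --pt "0.5 0 0 0.001 0 0 0" --pt "0.5 0 0 0.002 0 0 0" --pt "0.5 0 0 0.003 0 0 0" --pt "0.5 0 0 0.004 0 0 0" --pt "0.5 0 0 0.004 0 0 0" --grip_force 70

```text
clock: 13.35
position: [0.5753, 0.1906, 0.0334]
ee_rot: [0.992, -0.129, 0.001, 0.0]
ft_force: [-12.8, -5.8, 34.5]
grip_width: 0.606
```

```bash
python3 - <<'E'
from h import *
o=monitor.get_obs();print(o['position'],o['ft_force'],o['torque'],o['clock'])
ex=[]
for c in ('scene','top'):
    im,d=eyes.camera(c);P=cloud(c,d);x,y,z=[P[...,i] for i in range(3)]
    m=(np.hypot(x-.574,y-.19)<.03)&(z>.04)&(z<.11);e=P[m];print(c,len(e),np.histogram(e[:,2],np.arange(.04,.112,.004)))
    if c=='scene': C=cv2.resize(im[130:230,280:400],(800,560*1),interpolation=cv2.INTER_CUBIC);cv2.imwrite('pics/s4.png',cv2.convertScaleAbs(C,alpha=1.4))
im,d=eyes.camera('wrist');cv2.imwrite('pics/w4.png',im)
P=wcloud(d,o);x,y,z=[P[...,i] for i in range(3)]
r=np.hypot(x-.574,y-.19)
for a,b in((0,.008),(.0085,.014),(.018,.026)): e=z[(r>a)&(r<b)&(z>.05)&(z<.1)];print(a,len(e),np.percentile(e,[5,50,95]) if len(e) else '')
E
```

```text
[0.5753 0.1906 0.0334] [-12.8344  -5.7951  34.5328] [-1.2042  2.93    0.0311] 13.35
scene 239 (array([12,  8, 13,  8, 20, 53, 20, 30, 20,  7,  9,  5,  3,  2,  3, 10, 12]), array([0.04 , 0.044, 0.048, 0.052, 0.056, 0.06 , 0.064, 0.068, 0.072,
       0.076, 0.08 , 0.084, 0.088, 0.092, 0.096, 0.1  , 0.104, 0.108]))
top 0 (array([0, 0, 0, 0, 0, 0, 0, 0, 0, 0, 0, 0, 0, 0, 0, 0, 0]), array([0.04 , 0.044, 0.048, 0.052, 0.056, 0.06 , 0.064, 0.068, 0.072,
       0.076, 0.08 , 0.084, 0.088, 0.092, 0.096, 0.1  , 0.104, 0.108]))
0 1398 [0.0682 0.0822 0.0958]
0.0085 1526 [0.0724 0.0747 0.0759]
0.018 4318 [0.0568 0.0645 0.0655]
```

View pics/w4.png

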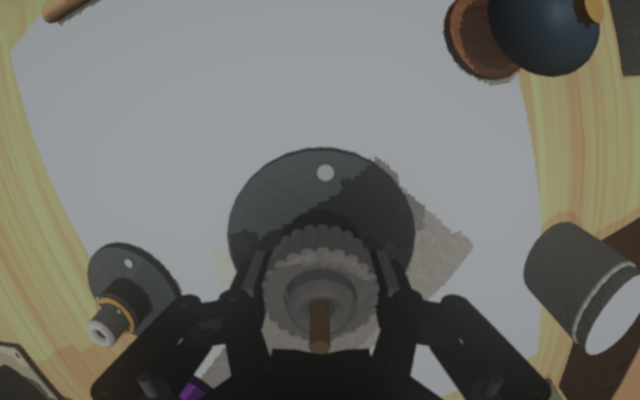

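The collar's top face reads z=0.0645 and the spec for home is 0.064. The wrist picture shows the collar low on the tube around (320,285), with the stick standing at (320,325). I'll ease the excess down and side force a little while staying pressed home.

servo_tool --pt "0.5 -0.0008 0.0005 -0.001 0 0 0" --pt "0.5 -0.0008 0.0005 -0.001 0 0 0" --pt "0.5 -0.0008 0.0005 -0.001 0 0 0" --pt "0.5 -0.0008 0.0005 -0.001 0 0 0"

```text
clock: 14.0
position: [0.5753, 0.1906, 0.0335]
ee_rot: [0.992, -0.129, 0.001, -0.0]
ft_force: [-3.9, -1.5, 19.5]
grip_width: 0.605
```

```bash
python3 - <<'E'
from h import *
for k in range(2):
    o=monitor.get_obs();im,d=eyes.camera('wrist')
    print(o['position'],o['ft_force'],o['torque'],o['clock'],o['grip_width'])
    P=wcloud(d,o);x,y,z=[P[...,i] for i in range(3)];r=np.hypot(x-.574,y-.19)
    for a,b in((0,.008),(.0085,.014),(.018,.026)): e=z[(r>a)&(r<b)&(z>.05)&(z<.1)];print(a,np.percentile(e,[5,50,75,95]))
E
```

```text
[0.5753 0.1906 0.0335] [-3.8939 -1.4584 19.5184] [-0.3422  1.0212  0.0917] 14.0 0.6046407254510815
0 [0.0687 0.0823 0.0924 0.0957]
0.0085 [0.0724 0.0747 0.0752 0.0759]
0.018 [0.057  0.0645 0.0649 0.0656]
[0.5753 0.1906 0.0335] [-3.7728 -2.5742 20.0949] [-0.3562  0.9762  0.0392] 14.05 0.6075523655571472
0 [0.0685 0.0823 0.0922 0.0957]
0.0085 [0.0723 0.0746 0.0752 0.0759]
0.018 [0.0566 0.0645 0.0649 0.0656]
```

```bash
python3 -c "
from h import *
print(ticket.hand_in());o=monitor.get_obs();print(o['position'],o['ft_force'],o['clock'])"
```

```text
the job is handed in; nothing more can be done
None
the job is handed in; nothing more can be done
```

The job is done and handed in at about 14 s, with the gripper still holding the collar pressed home. No verdict came back.

**Stick:** I took the bare stick from the middle hole of the rack, lowered it down the tube of the large dark stand and released it. Its top measured 95 mm above the bench, which is where it should be when standing on the bottom. It slid the last stretch under its own weight, so I did not push it down with the fingers.

**Collar:** I turned it about 20° under light downward pressure. It dropped over the pins, with the upward force falling from 15 N to about 0. I then pressed it against the spring to a hard stop.

**Last checks:**
- The collar's top face was at about 64.5 mm, against 64 mm for fully home.
- The tool had come down 8.7 mm, against 9 mm expected.
- When I eased the downward force from 34.5 N to about 20 N, the height stayed the same, so the collar was on a stop.
- A sideways force of about 4 N remained.

The 0.5 mm height difference is within camera error. I did not take a final picture of the rack, brushes and other objects. The gripper was not sent near anything except the rack and the stand.

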